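# Load the block battery into the sprung charging dock

### The arm

A 6-joint arm with a two-finger parallel gripper is mounted at the origin on a cart in front of the work surface, level with it; the furniture and walls round the work are solid. World frame = base frame: x ahead of the robot, y to its left, z up, the work surface at z = 0. Lengths are in m, angles in rad, forces in N, time in s.
With the tool pointing down it reaches from about 0.275 to 0.825 m from the base axis. Payload 4.9 kg.
Tool frame: the origin (TCP) lies at the very end of the fingers, on their centre line; the grasp point (between the pads) lies robot.tcp_to_grasp behind it (robot.tcp_to_grasp is the distance from the TCP to the grasp point, in m); z points along the fingers, y is the line along which they close (so a half turn about z gives the same grasp; the last joint's range is limited). The gripper opens to 85 mm and grips with 20 to 120 N. Pads are 22 mm wide; open, the fingers measure 114 mm over their backs; the gripper's body (76 mm by 85 mm) begins 54 mm behind the grasp point. The pads swing forward as they close: fully open they stand 13 mm farther back than shut.
Start: joints at [0.984, 0.326, -0.193, 1.052, 0, 1.437], TCP at [0.241, 0.495, 0.231] pointing down, gripper open.
Joint ranges: [-2.65, 2.65], [-0.97, 1.79], [-1.3, 1.35], [-1.93, 2.1], [-1.47, 1.37], [-3.14, 3.14]. Speed limits (rad/s): [2.57, 2.57, 3.14, 3.14, 3.14, 3.14].

### API

Orientations are given as a unit quaternion [w, x, y, z].
In Python, from rig import robot gives the robot as it stands. Calls block until the motion is done:
- robot.move_to(position, orientation): joint-space move of the TCP to a pose.
- robot.move_linear(position, ori=None, max_speed=0.15): straight line of the TCP; ori=None keeps the orientation; max_speed is the mean speed in m/s.
- robot.goto_joints(angles): joint-space move.
- robot.command_gripper(opening): opening from 0.0 (shut) to 1.0 (fully open); the grip force is fixed at half the most; returns when the fingers have stopped.
- robot.hold(seconds).
- robot.inverse_kinematics(position, orientation): joint angles nearest the present ones, or None.
- robot.grab_frame(name): name is "scene" or "top"; returns a dict with "color" (384x512x3 uint8, red, green, blue), "z_map" (384x512 float32, m along the optical axis (not along the pixel's ray), 0 where there is no reading), "intrinsics" (3x3 intrinsics, pixels), "rvec" (rotation vector, rad) and "tvec" (3), from world to camera coordinates, as OpenCV has them. Camera axes: x right, y down, z forward; pixel columns grow to the right and rows downward; lengths in m; the calibration is good to about 2 mm. A picture is of the moment at which its call begins.
A pose or a line that the arm cannot do raises robot.IKError and nothing moves.
- robot.sign_off(): hands the job in; it is judged then, once.
Readings, each from a call of its own:
- robot.current_t(): time.
- robot.current_joint_positions(): joint angles.
- robot.current_joint_vel(): joint speeds.
- robot.current_tau(): joint torques, N m.
- robot.current_eef_pos(): TCP position.
- robot.current_orientation(): TCP orientation.
- robot.current_ft_force(): force on the tool from outside, world axes, zero at the start.
- robot.current_ft_torque(): the same for the moment, N m.
- robot.current_finger_gap(): opening from 0.0 (shut) to 1.0 (fully open).
- robot.current_grasp_force(): force on a finger pad.
Only numpy, scipy, OpenCV 4.12 (cv2) and the standard library are available. Lean on these libraries where they do the work, as an engineer would, in place of code of your own. Each camera call takes 0.05 s, during which the arm holds its last target. There are 200 camera calls.

### The job

Take the block battery out of its small holder and lay it down flat on the open desk; then take it again by its long sides and load it into the charging dock: press the dock's sprung sled back with the battery's plain end, lower the battery flat onto the saddle with its terminals towards the contact head, and let the sled clamp it squarely there. Do not disturb the rosin tin, the screwdriver or the relay.

Things in the scene. Friction and masses are not known exactly. Their poses are not given: they have to be found in the camera images.
- battery_mid (a point): Centre of the loose 9 V block battery (blue block with a yellow band, about 45 g): 49 mm long including two 3 mm terminals on one end face, 26 mm wide, 17 mm thick. It starts lying on a wide face in the holder. The point's z axis runs along the 49 mm length towards the terminals, y across the 26 mm width, x through the 17 mm thickness (up while it lies as at the start).
- battery_terminals (a point): Middle of the battery's terminal end, on the outer face of the two terminals, 24.5 mm from battery_mid along z; axes as battery_mid.
- battery: The battery itself; the origin is the middle of its plain end face, 24.5 mm from battery_mid; axes as battery_mid. Holder and dock stand side by side, either one on the left; the desk between them towards the robot (x 0.37 to 0.49, y -0.16 to -0.04 in the robot's frame) is flat and always empty.
- holder_pocket (a point): Middle of the floor of the black storage holder, which is fixed to the desk. The floor is a plate 34 mm long (along x), 50 mm wide (along y), its top (this point) 6 mm above the desk. Two upright cheeks, 34 mm long and reaching 27 mm above the desk, stand along x, 29 mm apart inside, and hug the battery's long sides, so there it can be taken only by its end faces, which overhang by about 7 mm. z is up.
- dock: The charging dock, fixed to the desk: black base plate 150 x 66 mm, 10 mm thick, with (along its x axis) a grey contact head, a narrow saddle, the sled, and a grey spring housing. Origin on the desk under the middle of the seat. x is the direction in which the sled is pressed back (from the head to the housing), z up. The base reaches from x = -45 to +105 mm; the housing from x = +56 to +103 mm, 46 mm wide, its top 44 mm above the desk.
- dock_seat (a point): Where battery_mid belongs when loaded, 24.5 mm above the desk; axes as the dock. The saddle below is 20 mm wide, its top 16 mm above the desk (6 mm above the base plate). The contact head, 36 mm wide and 16 mm long, has its contact face at x = -24.5 mm and its top 36 mm above the desk. There are no walls at y sides of the seat. The terminals go against the head, so the loaded battery's z axis points along the dock's -x.
- sled_face (a point): Middle of the sled's flat pressing face (36 mm wide, from 17 to 62 mm above the desk, so 26 mm taller than the contact head); this point is 39.5 mm above the desk. The sled is 14 mm thick. With joint 0 the face is 27 mm from the contact face, too little for the battery; it stands at x = +2.5 mm from the seat.
- sled (a joint): How far the sled is pressed back towards the housing, 0 to 0.036 m. The spring pushes it back towards the head with 3 N at 0, rising 1.5 N per 10 mm. It reads 0.022 with the battery properly clamped. It returns by itself as soon as it is let go.
- rosin_tin: Bystander: round open tin of rosin, 63 mm across and 25 mm high; origin under its centre.
- screwdriver: Bystander: screwdriver lying on the desk, 102 mm long along y, 25 mm thick; origin at the middle of its underside.
- relay: Bystander: clear upright relay, 22 x 28 mm and 40 mm high; origin under its centre.
There are look-alikes about, which are no part of the job. What is meant by the battery is not pink, and is the smaller of those in its own colour.

How it is judged:
On the way, in this order (a step that is already met when the one before it is completed fails the run):
1. the battery lies flat on the bare desk, out of the holder, let go and at rest (height (world z) of battery_mid below 0.012 m and angle between the x axis of battery_mid and the z axis of dock_seat, either way round below 0.15 rad and contact force between the fingers and battery below 0.1 N and horizontal distance between battery_mid and holder_pocket above 0.05 m and linear speed of battery below 0.02 m/s), for 0.2 s.
2. the held battery presses the sled back more than 15 mm, terminals towards the head (value of joint sled above 0.015 m and contact force between battery and dock above 1 N and contact force between the fingers and battery above 1 N and x of battery_terminals in the frame of dock_seat below -0.005 m), for 0.05 s.
At the end, for the whole second after the job is handed in: Battery flat on the saddle, let go, at rest, clamped by the sled (at 19 to 25 mm), terminals against the contact head: within 3 mm of the seat along the dock and in height, 6 mm sideways, square within 7 degrees. Tin, screwdriver and relay moved no more than 20 mm (value of joint sled between 0.019 and 0.025 m and x of battery_mid in the frame of dock_seat between -0.003 and 0.003 m and y of battery_mid in the frame of dock_seat between -0.006 and 0.006 m and z of battery_mid in the frame of dock_seat between -0.003 and 0.003 m and x of battery_terminals in the frame of dock_seat below -0.02 m and angle between the z axis of battery_mid and the x axis of dock_seat, either way round below 0.12 rad and angle between the x axis of battery_mid and the z axis of dock_seat, either way round below 0.12 rad and contact force between battery and dock above 2 N and contact force between the fingers and battery below 0.1 N and linear speed of battery below 0.01 m/s); the robot touches nothing.
It fails at once if the rosin tin is moved (distance of rosin_tin from where it was at the start of the episode above 0.02 m).
It fails at once if the screwdriver is moved (distance of screwdriver from where it was at the start of the episode above 0.02 m).
It fails at once if the relay is moved or tipped (distance of relay from where it was at the start of the episode above 0.02 m or angle between relay's own z axis and vertical above 0.5 rad).
It also fails if it takes over 56 s, if anything falls off the work surface, if the arm or the gripper's body presses on something with over 40 N, if the wrist force passes 120 N, or if a joint passes its speed limit or range.

## Working session

There is one attempt and no reset: what is moved stays moved. The work goes in short steps, each a Python script; the robot and the scene stay as the last script left them, time stands still between calls to the robot, and variables do not carry over. Pictures are saved under pics/ and viewed, at most 10 in all, crops included, and the job is handed in when it is done.

```bash
mkdir -p pics; ls; cat > h.py <<'E'
import numpy as np, cv2
from rig import robot
def grab(n):
    f=robot.grab_frame(n); R,_=cv2.Rodrigues(np.array(f["rvec"],float)); f["R"]=R; f["t"]=np.array(f["tvec"],float).ravel(); f["K"]=np.array(f["intrinsics"]); return f
def onplane(f,uv,z):
    uv=np.atleast_2d(uv).astype(float); d=np.c_[uv,np.ones(len(uv))]@np.linalg.inv(f["K"]).T@f["R"]; c=-f["R"].T@f["t"]
    return c+d*((z-c[2])/d[:,2])[:,None]
def cloud(f):
    v,u=np.mgrid[:384,:512]; Z=f["z_map"]; p=np.stack([u*Z,v*Z,Z],-1)@np.linalg.inv(f["K"]).T
    # K^-1 [u,v,1]*Z
    return (p-f["t"])@f["R"]
def save(f,name,box=None,s=1):
    im=f["color"][:,:,::-1]
    if box: im=im[box[1]:box[3],box[0]:box[2]]
    cv2.imwrite("pics/"+name,cv2.resize(im,None,fx=s,fy=s,interpolation=cv2.INTER_CUBIC))
E
python3 - <<'E'
from h import *
for n in("top","scene"):
    f=grab(n); save(f,n+"0.png",s=1.5); print(n,-f["R"].T@f["t"],(f["z_map"]>0).mean())
print(robot.current_t(),robot.tcp_to_grasp,robot.current_orientation())
E
```

```text
pics
top [0.48200466 0.03710541 1.15611285] 0.9961954752604166
scene [ 0.00301024 -0.39319432  0.81122727] 0.9963277180989584
0.1 0.0187 [-2.63977957e-04  2.24450868e-01  9.74485117e-01 -7.03764931e-04]
```

View pics/top0.png

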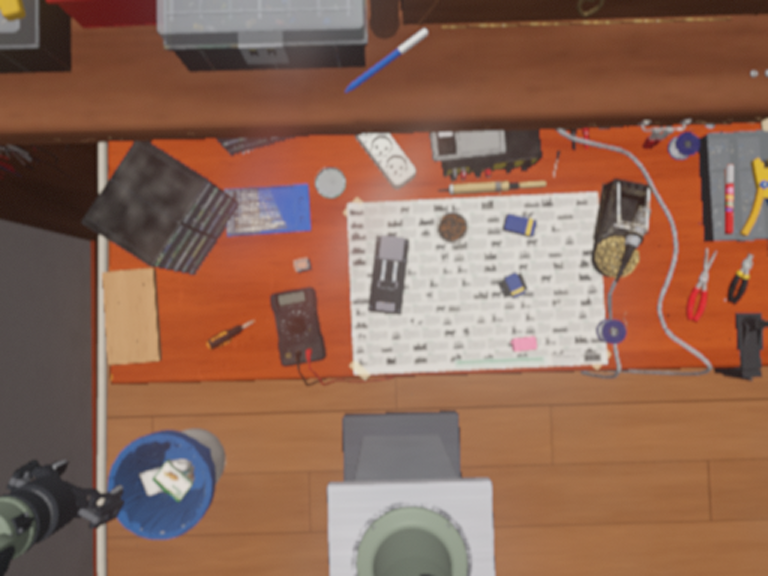

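View pics/scene0.png

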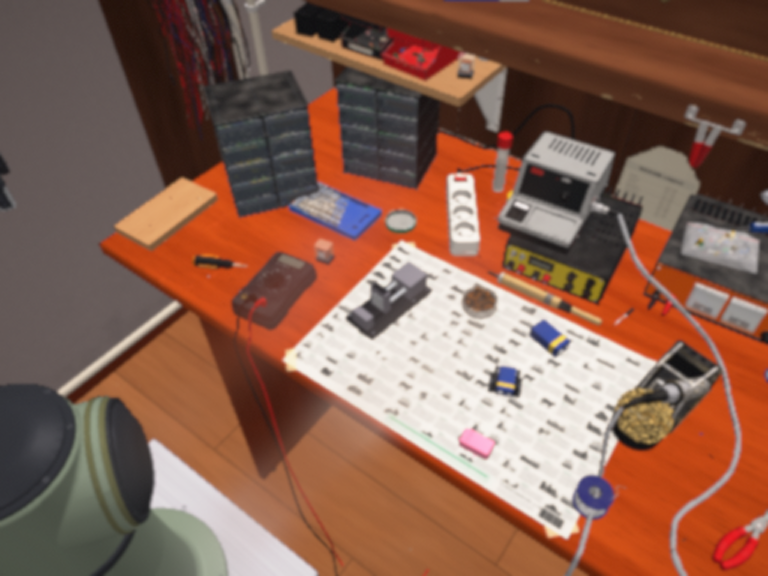

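Top view, in 1.5x pixels: a blue block at (514,285) in the small black holder, a bigger blue block at (519,225) on the open desk, and a pink one at (525,345). The one in the holder fits, being blue and the smaller of the two. The dock is at (390,275) with its housing at the far end, the tin at (452,226), the relay at about (302,265) and the screwdriver at (233,333). I'll confirm in a crop and measure.

```bash
python3 - <<'E'
from h import *
f=grab("top"); save(f,"crop1.png",(230,130,380,240),5)
P=cloud(f)
hsv=cv2.cvtColor(f["color"],cv2.COLOR_RGB2HSV)
print("desk z",np.median(P[200:235,280:330,2]))
for nm,(u,v) in dict(dock=(260,183),bat=(342,190),big=(346,150),head=(258,195),housing=(261,166)).items(): print(nm,P[v,u],hsv[v,u])
m=cv2.inRange(hsv,(100,80,30),(130,255,255))
yl=cv2.inRange(hsv,(18,80,80),(35,255,255))
for nm,mm in(("blue",m),("yel",yl)):
    mm=mm.copy(); mm[:130]=0; mm[245:]=0; mm[:,:230]=0; mm[:,380:]=0
    n,l,s,c=cv2.connectedComponentsWithStats(mm)
    for i in range(1,n):
        if s[i,4]>8: print(nm,s[i],c[i],onplane(f,c[i],.023)[0])
# heights on dock
Z=P[:,:,2]
np.set_printoptions(linewidth=250)
print((Z[155:212:2,242:276:2]*1000).round().astype(int))
print((Z[178:204:2,328:356:2]*1000).round().astype(int))
print(P[183,242],P[183,276])
E
```

```text
desk z 0.00018309192327225376
dock [0.55465642 0.02280142 0.01125104] [ 3 23 99]
bat [ 0.52689872 -0.21275028  0.02506551] [116  84 154]
big [ 0.64262015 -0.22895271  0.0234052 ] [116  95 150]
head [0.51974694 0.02964145 0.01190521] [ 7 25 92]
housing [0.60065716 0.01901763 0.04600926] [165  12 164]
blue [337 144  14  11 114] [343.43859649 148.89473684] [ 0.64610665 -0.22174399  0.023     ]
blue [338 184   9   9  50] [342.14 187.44] [ 0.53436777 -0.2138818   0.023     ]
yel [351 146   4  11  27] [352.44444444 151.03703704] [ 0.63912937 -0.2476081   0.023     ]
yel [341 192   8   5  14] [344.71428571 193.78571429] [ 0.51582564 -0.22063777  0.023     ]
[[  -2    0    2   -5   -3    2   -2    0   -3   -1    4   -4   -1 1156    3    2    2]
 [  -4   -1    3   -2    0   18   42   47   47   42   43   42    0    2    1   -1   -4]
 [  -1    3    5    0    0   13   44   43   42   42   43   46   42   47   12   11   -2]
 [   3    1    0   -1   12   12   45   40   45   48   46   45   43   47   13    9    2]
 [   0    2    1    6   10   12   43   46   47   48   47   43   43   46   11   13    0]
 
[... 2070 characters left out ...]
  -2   -3   -3    1    1    0    0    0]]
[[ 4  3  0  2  3  5 -1 -1  1 -1 -1 -2 -2  0]
 [ 1  1  0  4  2  1 -2 -2  0 -6  2  2 -3  4]
 [-2  0 -3  1 -1  1 22 26 22 25  0  1  3  1]
 [ 1 -1  2  1 25 24 21 23 28 21 30 -1  0  2]
 [-1  1 -4 -3 25 25 24 23 23 25 29  1 -1  0]
 [-3  0  4  7 28 23 19 25 21 28 26  4  1 -4]
 [ 2  3  4  5 23 17 24 25 25 23 21 26  2  0]
 [ 1  1 -2  7 16 26 18 22 20 26 22 27  0 -4]
 [-2 -1  0  5  8 26 21 25 28 23 23 -2 -1 -1]
 [ 1  1  0  1  2 17 29 22 26 20 22  3  3 -3]
 [ 3  2  0 -1 -1  4  2  4 21  2 -1  1 -1 -1]
 [-1 -3  0 -1 -1 -3  0  0  1  2  0 -5  3 -3]
 [-1 -4  4  2  3 -4  1  1 -3  1 -2  2 -2  0]]
[0.55677208 0.07567986 0.00150207] [ 0.5539689  -0.02444893  0.0011107 ]
```

View pics/crop1.png

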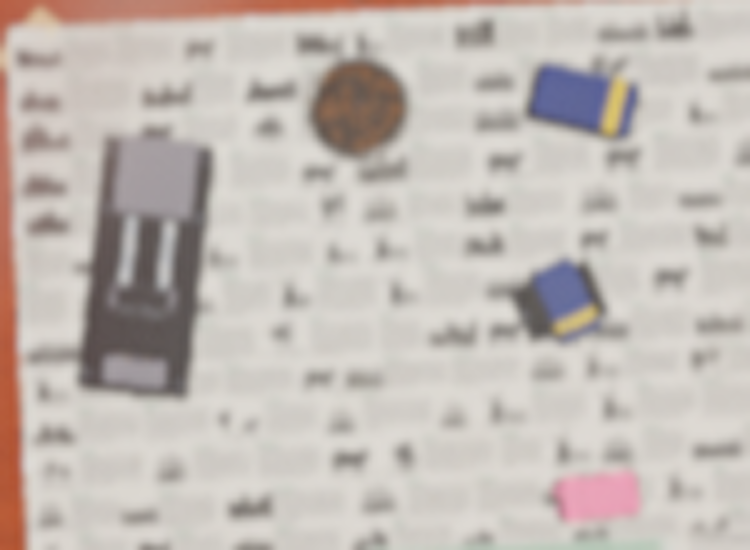

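The crop shows the battery in the holder as a blue block with a yellow band at its near-right end, between two black cheeks. It is smaller than the blue block above it, so it's the one meant. Next come exact poses, plus a scene crop to see which end carries the terminals.

```bash
cat > meas.py <<'E'
from h import *
def rect(p):
    (c,wh,a)=cv2.minAreaRect(p.astype(np.float32)*1000); b=cv2.boxPoints((c,wh,a)); e=b[1]-b[0],b[2]-b[1]
    e=e[0] if np.linalg.norm(e[0])>np.linalg.norm(e[1]) else e[1]
    return np.array(c)/1000,sorted(np.round(wh,1)),np.degrees(np.arctan2(e[1],e[0]))
def pts(f,mask,z):
    ys,xs=np.nonzero(mask); return onplane(f,np.c_[xs,ys],z)[:,:2]
E
python3 - <<'E'
from meas import *
for n in("top","scene"):
    f=grab(n); P=cloud(f); X,Y,Z=P[...,0],P[...,1],P[...,2]
    hsv=cv2.cvtColor(f["color"],cv2.COLOR_RGB2HSV)
    if n=="scene":
        m=(abs(X-.53)<.04)&(abs(Y+.215)<.05)&(Z>.015); v,u=np.nonzero(m); print(u.min(),u.max(),v.min(),v.max())
        c=(int(u.mean()),int(v.mean())); save(f,"crop2.png",(c[0]-45,c[1]-50,c[0]+55,c[1]+25),8)
    D=(abs(X-.555)<.12)&(abs(Y-.022)<.06)
    for nm,lo,hi,zz in(("base",.006,.075,None),("sledtop",.056,.07,.062),("headtop",.030,.042,.036),("housing",.038,.05,.044)):
        m=D&(Z>lo)&(Z<hi)
        if nm=="headtop": m&=X<.53
        if nm=="housing": m&=X>.57
        m=cv2.morphologyEx(m.astype(np.uint8),cv2.MORPH_OPEN,np.ones((2,2),np.uint8))
        p=np.c_[X[m>0],Y[m>0]] if zz is None else pts(f,m,zz)
        print(n,nm,*rect(p),len(p),p.mean(0))
    B=(abs(X-.53)<.05)&(abs(Y+.215)<.05)
    blue=cv2.inRange(hsv,(100,70,30),(130,255,255))>0; yel=cv2.inRange(hsv,(15,70,80),(38,255,255))>0
    m=B&(Z>.015)&(blue|yel); print(n,"bat",*rect(pts(f,m,.023)),m.sum(),pts(f,m,.023).mean(0))
    print(" blue",pts(f,m&blue,.023).mean(0),"yel",pts(f,m&yel,.023).mean(0))
    m=B&(Z>.014); print(n,"all",*rect(np.c_[X[m],Y[m]]),np.c_[X[m],Y[m]].mean(0))
E
```

```text
top base [0.55314374 0.02319118] [np.float64(66.1), np.float64(149.0)] -7.850209 1126 [0.55309475 0.02375472]
top sledtop [0.53336047 0.02674789] [np.float64(14.0), np.float64(33.5)] 88.33193 65 [0.53325308 0.02674716]
top headtop [0.49194073 0.03341781] [np.float64(14.3), np.float64(34.2)] 88.38447 67 [0.49152026 0.03287817]
top housing [0.60198669 0.01661269] [np.float64(45.2), np.float64(45.7)] -7.988243 253 [0.60198699 0.01633482]
top bat [ 0.52949127 -0.21553387] [np.float64(27.2), np.float64(33.5)] 24.867144 86 [ 0.52995771 -0.21509567]
 blue [ 0.53408456 -0.21316014] yel [ 0.51633912 -0.22148291]
top all [ 0.52848444 -0.21529541] [np.float64(38.7), np.float64(48.0)] 22.877256 [ 0.52918074 -0.214715  ]
328 347 244 263
scene base [ 0.29524292 -0.13424033] [np.float64(138.7), np.float64(768.5)] 31.31422 1346 [0.54724177 0.01547328]
scene sledtop [0.53119666 0.02472828] [np.float64(17.3), np.float64(36.5)] 78.57632 77 [0.53138419 0.02445692]
scene headtop [0.50642413 0.02791867] [np.float64(37.3), np.float64(52.2)] -9.40399 119 [0.50085323 0.02850417]
scene housing [0.599573   0.01434343] [np.float64(47.6), np.float64(47.9)] 81.85898 243 [0.59971344 0.01473549]
scene bat [ 0.52538965 -0.21519644] [np.float64(28.9), np.float64(44.9)] 17.164972 158 [ 0.52649606 -0.2151096 ]
 blue [ 0.52884745 -0.21411237] yel [ 0.51686293 -0.21919503]
scene all [ 0.52787451 -0.21445724] [np.float64(38.9), np.float64(48.5)] 21.608015 [ 0.52570484 -0.21575193]
```

View pics/crop2.png

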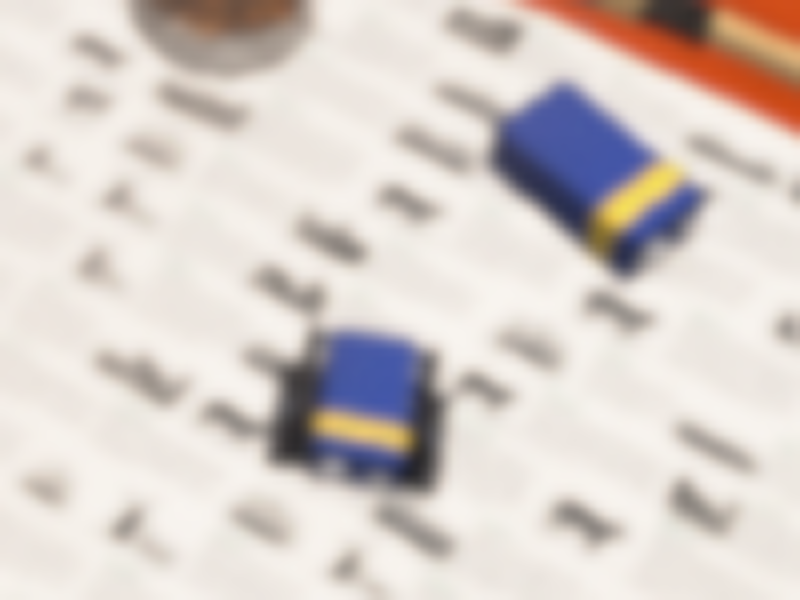

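The scene crop shows the terminals as light spots at (335,465) and (385,470), on the yellow-band end facing the robot. The larger blue block at (600,170) is the look-alike. All the measured sizes agree with the given ones:

| Item | Position (m) | Direction |
|---|---|---|
| Battery | (0.528, -0.215) | axis 23°, terminals towards the robot |
| Dock seat | (0.5225, 0.027) | x at -8° |

Now I'll take it by its ends.

```bash
cat >> h.py <<'E'
from scipy.spatial.transform import Rotation
def ori(deg):
    a=np.radians(deg); y=np.array([np.cos(a),np.sin(a),0]); z=np.array([0,0,-1.]); R=np.c_[np.cross(y,z),y,z]
    q=Rotation.from_matrix(R).as_quat(); return [q[3],q[0],q[1],q[2]]
def best(pos,deg):
    c=[(abs(j[5]),d) for d in(deg,deg+180) for j in[robot.inverse_kinematics(pos,ori(d))] if j is not None]
    return min(c)[1]
def st(m=""): print(m,"t%.1f"%robot.current_t(),np.round(robot.current_eef_pos(),4),"gap%.3f"%robot.current_finger_gap(),"F",np.round(robot.current_ft_force(),1),"g%.1f"%robot.current_grasp_force())
BAT=np.array([.528,-.215]); SEAT=np.array([.5225,.027]); DA=-8.
PL=np.array([.43,-.10])
E
python3 - <<'E'
from h import *
g1=best([*BAT,.1],23); print(g1, best([*PL,.1],g1-31), best([*PL,.1],82), best([*SEAT,.1],82))
robot.move_to([*BAT,.12],ori(g1)); st("above")
robot.move_linear([*BAT,.008],max_speed=.1); st("down")
robot.command_gripper(0.3); st("closed")
robot.move_linear([*BAT,.09],max_speed=.1); st("lifted")
f=grab("scene"); save(f,"lift.png",(270,170,420,280),5)
E
```

```text
23 -8 82 82
above t3.0 [ 0.5283 -0.2142  0.1201] gap1.002 F [-0.4 -0.7  0.8] g0.0
down t4.2 [ 0.5285 -0.2153  0.0086] gap0.998 F [-0.  -0.6  0.3] g0.0
closed t4.7 [ 0.5287 -0.2152  0.0089] gap0.553 F [-0.4  0.8  5.2] g61.3
lifted t5.7 [ 0.5275 -0.2148  0.0894] gap0.547 F [ 0.5 -0.5 -0.4] g61.6
```

View pics/lift.png

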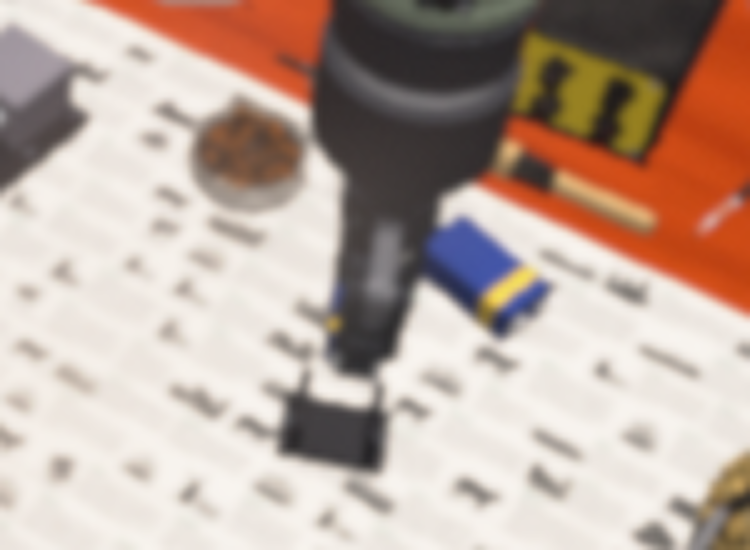

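The holder at crop (335,430) is empty, and the battery is in the gripper with some blue and yellow showing at (335,315). The gap of about 47 mm fits its length. Next I'll lay it down and check it.

```bash
python3 - <<'E'
from meas import *
g=best([*PL,.09],-8)
robot.move_linear([*PL,.09],ori(g),max_speed=.12); st()
robot.move_linear([*PL,.02],max_speed=.1)
for z in np.arange(.010,.0010,-.001):
    robot.move_linear([*PL,z],max_speed=.02)
    if robot.current_ft_force()[2]>3: break
st("down")
robot.command_gripper(1.0); robot.hold(.2); st("open")
robot.move_linear([*PL,.12],max_speed=.15)
robot.move_to([.43,-.27,.2],ori(g)); robot.hold(.2)
for n in("top","scene"):
    f=grab(n); P=cloud(f); hsv=cv2.cvtColor(f["color"],cv2.COLOR_RGB2HSV)
    B=(abs(P[...,0]-.43)<.05)&(abs(P[...,1]+.10)<.05)
    blue=cv2.inRange(hsv,(100,70,30),(130,255,255))>0; yel=cv2.inRange(hsv,(15,70,80),(38,255,255))>0
    m=B&(blue|yel)&(P[...,2]>.010); p=pts(f,m,.017); print(n,*rect(p),p.mean(0),m.sum(),"z",np.median(P[...,2][m]),"yel",pts(f,B&yel,.017).mean(0))
save(f,"placed.png",(240,190,360,280),6)
E
```

```text
t7.1 [ 0.4305 -0.1004  0.0901] gap0.549 F [ 0.7 -0.2 -0.7] g61.6
down t10.6 [ 0.43   -0.1     0.0028] gap0.548 F [-1.8  0.8 12.1] g62.9
open t11.3 [ 0.43   -0.1     0.0019] gap0.998 F [-0.4 -0.3  0.2] g0.0
top [ 0.43197034 -0.09957355] [np.float64(20.2), np.float64(34.7)] -1.9025403 [ 0.43380401 -0.10083315] 71 z 0.017582487655624136 yel [ 0.41858726 -0.09894866]
scene [ 0.41858054 -0.09957618] [np.float64(5.2), np.float64(24.3)] 76.29714 [ 0.41800922 -0.1005068 ] 26 z 0.01587795098656393 yel [ 0.41800922 -0.1005068 ]
```

View pics/placed.png

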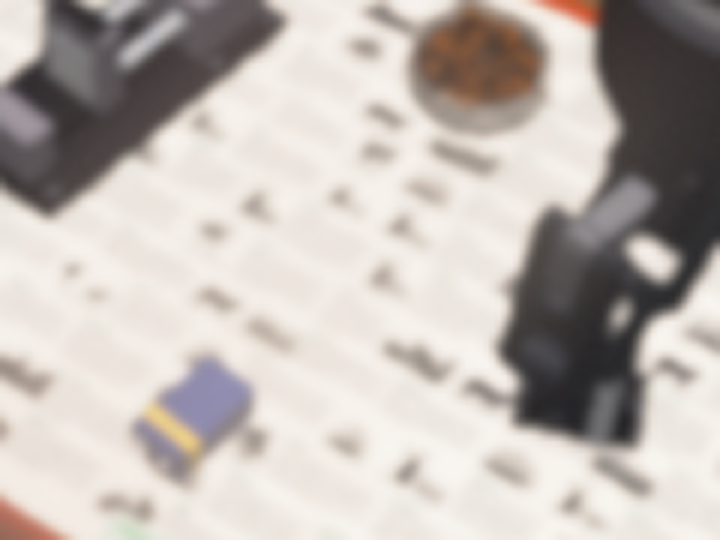

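The battery lies flat at crop (195,415) with its top at 17 mm, the yellow/terminal end towards the robot and the empty desk all around. I'll regrasp by the long sides and feel for the sled.

```bash
python3 - <<'E'
from h import *
g=best([*PL,.09],82); d=np.array([np.cos(np.radians(DA)),np.sin(np.radians(DA))])
robot.move_to([*PL,.10],ori(g)); robot.move_linear([*PL,.003],max_speed=.1)
robot.command_gripper(0.1); st("grip")
robot.move_linear([*PL,.09],max_speed=.12)
A=lambda s,z:[*(SEAT+s*d),z]
robot.move_linear(A(-.045,.09),max_speed=.12); robot.move_linear(A(-.045,.046),max_speed=.08); robot.hold(.2); st("pre")
F0=robot.current_ft_force()
for s in np.arange(-.032,-.010,.002):
    robot.move_linear(A(s,.046),max_speed=.04); robot.hold(.1)
    p=robot.current_eef_pos(); F=np.array(robot.current_ft_force())-F0
    print("%.3f act %.4f"%(s,(np.array(p[:2])-SEAT)@d),"Fd %.2f"%(F[:2]@d),F.round(1))
    if F[:2]@d<-2.4: break
f=grab("scene"); save(f,"press.png",(200,150,320,240),6)
E
```

```text
grip t16.1 [ 0.4303 -0.1001  0.0035] gap0.287 F [-1.9  0.6  6.3] g59.5
pre t19.2 [0.4785 0.0332 0.0465] gap0.286 F [-0.   0.4 -0.4] g58.9
-0.032 act -0.0323 Fd -0.68 [-0.7 -0.3 -0.5]
-0.030 act -0.0300 Fd -0.02 [-0.1 -0.3 -0.3]
-0.028 act -0.0280 Fd 0.75 [ 0.6 -0.9  0.4]
-0.026 act -0.0260 Fd 1.26 [ 1.1 -1.   1.1]
-0.024 act -0.0240 Fd 0.49 [0.5 0.1 0.3]
-0.022 act -0.0220 Fd 0.75 [ 0.7 -0.5 -0.8]
-0.020 act -0.0199 Fd 0.66 [ 0.6 -0.6  0.7]
-0.018 act -0.0188 Fd -2.76 [-2.9 -0.5  1. ]
```

View pics/press.png

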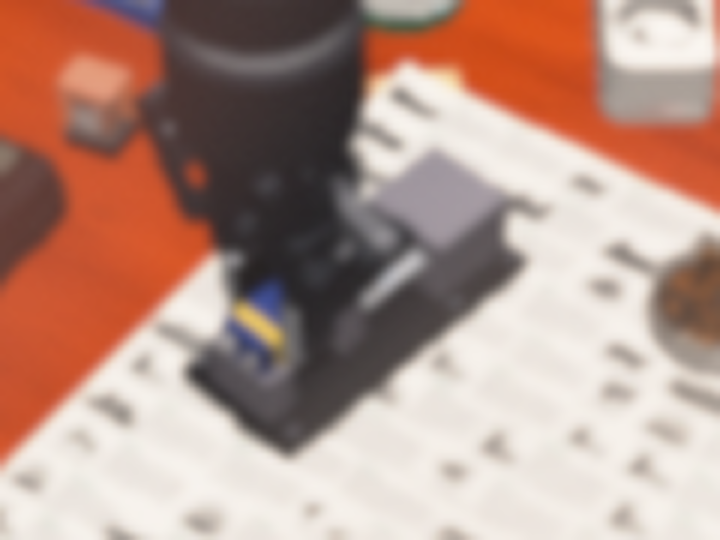

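The battery is held over the head with its terminals outward at crop (255,345) and its plain end against the sled. Contact came at s of about -19 mm, so the seat is at s of about +3 mm. I'll press to about 26 mm, lower, ease it back onto the head and let go.

```bash
python3 - <<'E'
from h import *
g=best([*SEAT,.05],82); d=np.array([np.cos(np.radians(DA)),np.sin(np.radians(DA))])
A=lambda s,z:[*(SEAT+s*d),z]
act=lambda:(np.array(robot.current_eef_pos()[:2])-SEAT)@d
robot.move_linear(A(.0073,.046),max_speed=.04); robot.hold(.2); st("pressed"); print(act())
F0=robot.current_ft_force()[2]
for z in [.036,.030,.026,.024,.0225,.0215,.0205,.0195,.0188]:
    robot.move_linear(A(.0073,z),max_speed=.03); robot.hold(.08)
    F=robot.current_ft_force(); print(z,np.round(robot.current_eef_pos(),4),F.round(1) if hasattr(F,'round') else F,"%.4f"%act())
    if F[2]-F0>5: break
zz=z
f=grab("scene"); save(f,"low.png",(200,150,320,240),6)
E
```

```text
pressed t23.3 [0.5286 0.0261 0.0457] gap0.285 F [-6.7  0.8  3.8] g59.3
0.006198848894884836
0.036 [0.528  0.0262 0.0352] [-6.2  0.4 -0.1] 0.0056
0.03 [0.528  0.0263 0.0292] [-6.8  1.   0.1] 0.0056
0.026 [0.5281 0.0262 0.0253] [-5.7  1.2  1.5] 0.0057
0.024 [0.5283 0.0263 0.0234] [-7.   0.2  2. ] 0.0058
0.0225 [0.5284 0.0262 0.022 ] [-6.7  1.8  2.9] 0.0059
0.0215 [0.5285 0.0262 0.0211] [-6.9  0.1  2.6] 0.0060
0.0205 [0.5285 0.0262 0.0201] [-6.4  0.7  2.8] 0.0061
0.0195 [0.5287 0.0262 0.0195] [-7.8  1.3  5.6] 0.0063
0.0188 [0.5288 0.0262 0.0195] [-9.6  1.3 13.2] 0.0063
```

View pics/low.png

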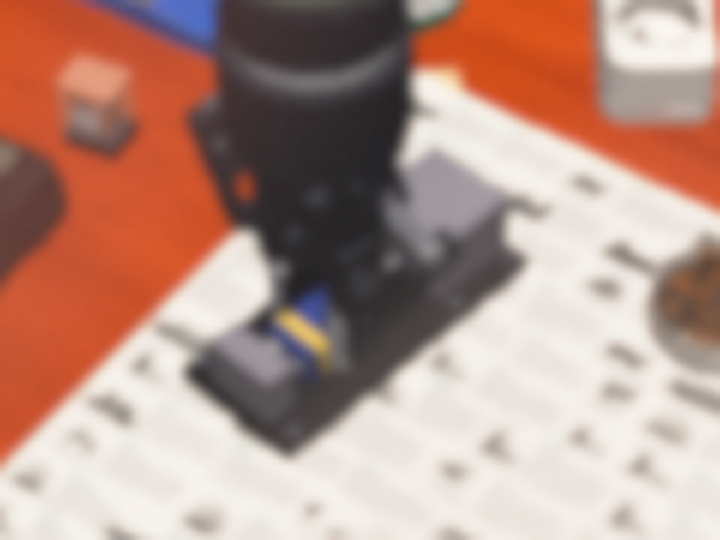

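The battery is down behind the head at crop (305,340), and its height matches the saddle at TCP 19.5 mm. Now I'll ease it back, release and check.

```bash
python3 - <<'E'
from meas import *
d=np.array([np.cos(np.radians(DA)),np.sin(np.radians(DA))])
A=lambda s,z:[*(SEAT+s*d),z]
act=lambda:(np.array(robot.current_eef_pos()[:2])-SEAT)@d
for s in (.006,.005,.004,.003,.002,.001,0):
    robot.move_linear(A(s,.0193),max_speed=.02); robot.hold(.08); F=np.array(robot.current_ft_force()); print(s,"%.4f"%act(),F.round(1))
    if F[:2]@d>-1.5: break
robot.command_gripper(.75); robot.hold(.2); st("open")
p=np.array(robot.current_eef_pos())
robot.move_linear([p[0],p[1],.13],max_speed=.1)
robot.move_linear([.42,-.12,.2],max_speed=.2); robot.hold(.2); st()
for n in("top","scene"):
    f=grab(n); P=cloud(f); X,Y,Z=P[...,0],P[...,1],P[...,2]; hsv=cv2.cvtColor(f["color"],cv2.COLOR_RGB2HSV)
    B=(abs(X-.525)<.05)&(abs(Y-.027)<.04)
    m=B&(cv2.inRange(hsv,(100,70,30),(130,255,255))>0)|B&(cv2.inRange(hsv,(15,70,80),(38,255,255))>0)
    m&=Z>.02; q=pts(f,m,.033); print(n,"bat",*rect(q),"z",np.median(Z[m]))
    k=B|((abs(X-.56)<.04)&(abs(Y-.02)<.04)); k&=(Z>.056)&(Z<.07); print(" sled",*rect(pts(f,k,.062)),pts(f,k,.062).mean(0),"s %.4f"%((pts(f,k,.062).mean(0)-SEAT)@d))
    if n=="top": save(f,"fin_t.png",(230,150,290,215),8)
    else:
        a=cv2.imread("pics/fin_t.png"); b=cv2.resize(f["color"][160:235,200:300,::-1],None,fx=3,fy=3); c=np.zeros((max(a.shape[0],b.shape[0]),a.shape[1]+b.shape[1],3),np.uint8); c[:a.shape[0],:a.shape[1]]=a; c[:b.shape[0],a.shape[1]:]=b; cv2.imwrite("pics/final.png",c); print(c.shape)
E
```

```text
0.006 0.0052 [-7.4  1.   7.7]
0.005 0.0048 [-6.  -0.5  5.6]
0.004 0.0042 [-4.5  1.2  4.2]
0.003 0.0034 [-3.5  1.1  5.5]
0.002 0.0025 [-3.3 -0.   6. ]
0.001 0.0022 [0.9 1.2 1.6]
open t29.4 [0.5235 0.0269 0.0193] gap0.751 F [ 0.1 -0.1 -0.4] g0.0
 t32.0 [ 0.4201 -0.1193  0.1996] gap0.749 F [1.  0.7 0.7] g0.0
top bat [0.55775659 0.02225714] [np.float64(495.2), np.float64(1267.7)] -64.00388 z 0.0341176931177604
 sled [0.55713483 0.0262416 ] [np.float64(14.6), np.float64(35.0)] 81.241005 [0.55752472 0.02609633] s 0.0348
scene bat [0.52429504 0.02127248] [np.float64(32.7), np.float64(43.9)] -8.631137 z 0.032099089784229304
 sled [0.55124408 0.03759325] [np.float64(7.0), np.float64(14.6)] 56.949127 [0.5518928  0.03859722] s 0.0275
(520, 780, 3)
```

View pics/final.png

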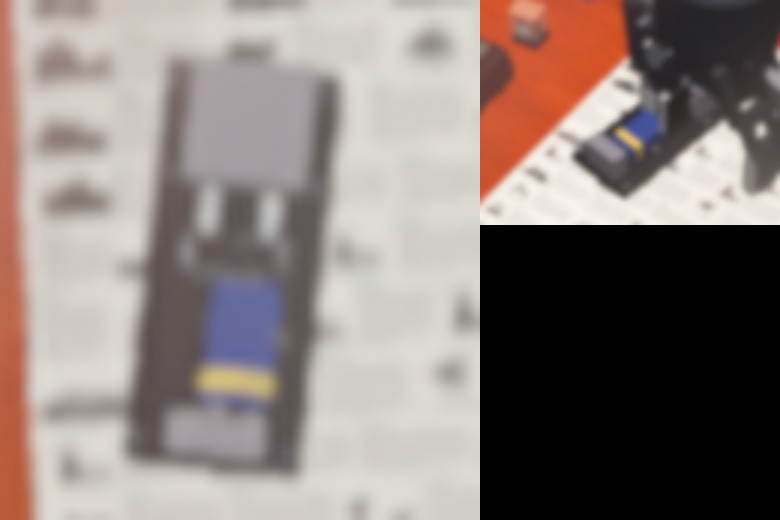

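In the top half of the picture the battery is flat between the head and the sled: yellow band at (236,380), head at (217,432), sled at (236,253). It looks about 15 px to the right of the dock's axis, and that may be too close to the 6 mm limit. I'll measure the offset.

```bash
cat > chk.py <<'E'
from meas import *
def chk():
    d=np.array([np.cos(np.radians(DA)),np.sin(np.radians(DA))]); nn=np.array([-d[1],d[0]])
    for n in("top","scene"):
        f=grab(n); P=cloud(f); X,Y,Z=P[...,0],P[...,1],P[...,2]; hsv=cv2.cvtColor(f["color"],cv2.COLOR_RGB2HSV)
        S=(P[...,:2]-SEAT)@d; N=(P[...,:2]-SEAT)@nn; D=(abs(S-.03)<.08)&(abs(N)<.04)
        col=(cv2.inRange(hsv,(100,70,30),(130,255,255))>0)|(cv2.inRange(hsv,(15,70,80),(38,255,255))>0)
        R=dict(bat=(col&(S<.035)&(Z>.025)&(Z<.04),.033),sled=((Z>.055)&(Z<.07),.062),head=((S<-.02)&(Z>.028)&(Z<.043)&~col,.036),hous=((S>.052)&(Z>.037)&(Z<.051),.044),base=((Z>.005)&(Z<.075),.010))
        for k,(m,z) in R.items():
            m=m&D; q=pts(f,m,z)-SEAT if k!="base" else np.c_[X[m],Y[m]]-SEAT
            s,l=q@d,q@nn; r=lambda v:np.percentile(v,[3,97])*1000
            print(n,k,len(q),"s",r(s).round(1),"mid %.1f"%r(s).mean(),"n",r(l).round(1),"mid %.1f"%r(l).mean(),"ang",round(rect(q)[2],1))
    return f
E
python3 - <<'E'
from chk import *
robot.move_to([.35,-.25,.25],robot.current_orientation())
chk(); st()
E
```

```text
top bat 93 s [-11.8  22.9] mid 5.5 n [-12.6   9.6] mid -1.5 ang -8.0
top sled 67 s [27.6 41.5] mid 34.6 n [-12.8  20.5] mid 3.9 ang 81.2
top head 68 s [-36.  -21.6] mid -28.8 n [-11.9  20.2] mid 4.2 ang 88.4
top hous 261 s [ 60.4 104. ] mid 82.2 n [-17.5  25.3] mid 3.9 ang -8.0
top base 1150 s [-36.5 101.7] mid 32.6 n [-27.1  34.7] mid 3.8 ang -8.1
scene bat 128 s [-17.3  22.7] mid 2.7 n [-17.6   9.9] mid -3.8 ang -8.6
scene sled 81 s [22.7 39.6] mid 31.1 n [-15.   20.5] mid 2.7 ang 81.6
scene head 93 s [-41.1 -23.4] mid -32.2 n [-15.6  20.2] mid 2.3 ang 79.2
scene hous 259 s [ 55.9 101.2] mid 78.5 n [-20.3  25.3] mid 2.5 ang -8.0
scene base 1369 s [-39.3  99. ] mid 29.9 n [-27.2  30.9] mid 1.8 ang -9.1
 t32.8 [ 0.3502 -0.2489  0.2494] gap0.751 F [-0.1  0.3  0.5] g0.0
```

The dock's axis is about 4–5 mm to +n of the battery. My first dock mask had been shifted a pixel by the 2x2 opening. I'll regrasp the clamped battery by its sides and slide it 4.8 mm across.

```bash
python3 - <<'E'
from chk import *
d=np.array([np.cos(np.radians(DA)),np.sin(np.radians(DA))]); nn=np.array([-d[1],d[0]])
A=lambda n,z:[*(SEAT+.0022*d+n*nn),z]
g=best(A(0,.13),82)
robot.move_to(A(0,.13),ori(g)); robot.move_linear(A(0,.0205),max_speed=.1)
robot.command_gripper(.1); st("grip")
robot.move_linear(A(.0048,.0205),max_speed=.02); robot.hold(.2); st("shift"); print((np.array(robot.current_eef_pos()[:2])-SEAT)@nn)
robot.command_gripper(.75); robot.hold(.2)
robot.move_linear(A(.0048,.13),max_speed=.12)
robot.move_to([.35,-.25,.25],ori(g)); robot.hold(.2)
f=chk(); save(f,"end.png",(200,150,320,240),6); st()
E
```

```text
grip t35.8 [0.525  0.0267 0.0211] gap0.286 F [-1.5  1.1  5.1] g59.5
shift t36.4 [0.5252 0.0282 0.0211] gap0.286 F [-4.  -8.8  7.4] g59.8
0.0015766436312411784
top bat 91 s [-11.8  22.6] mid 5.4 n [-11.1  10.6] mid -0.2 ang -1.7
top sled 67 s [27.6 41.5] mid 34.6 n [-12.8  20.9] mid 4.0 ang 81.2
top head 68 s [-36.  -21.6] mid -28.8 n [-11.9  20.2] mid 4.2 ang 88.4
top hous 258 s [ 61. 104.] mid 82.5 n [-17.5  25.3] mid 3.9 ang -8.0
top base 1156 s [-36.7 101.6] mid 32.4 n [-27.1  34.8] mid 3.8 ang -6.7
scene bat 123 s [-13.9  22.8] mid 4.4 n [-15.7  11.4] mid -2.1 ang -5.5
scene sled 81 s [23.5 39.6] mid 31.6 n [-16.7  20.5] mid 1.9 ang 78.9
scene head 94 s [-41.6 -23.9] mid -32.7 n [-15.6  20.2] mid 2.3 ang 80.6
scene hous 255 s [ 56.7 101.2] mid 79.0 n [-20.3  25.3] mid 2.5 ang 82.5
scene base 1358 s [-39.4  98.6] mid 29.6 n [-27.   31.3] mid 2.1 ang -7.7
 t39.8 [ 0.3503 -0.2495  0.2497] gap0.749 F [-0.5  0.1 -0.3] g0.0
```

View pics/end.png

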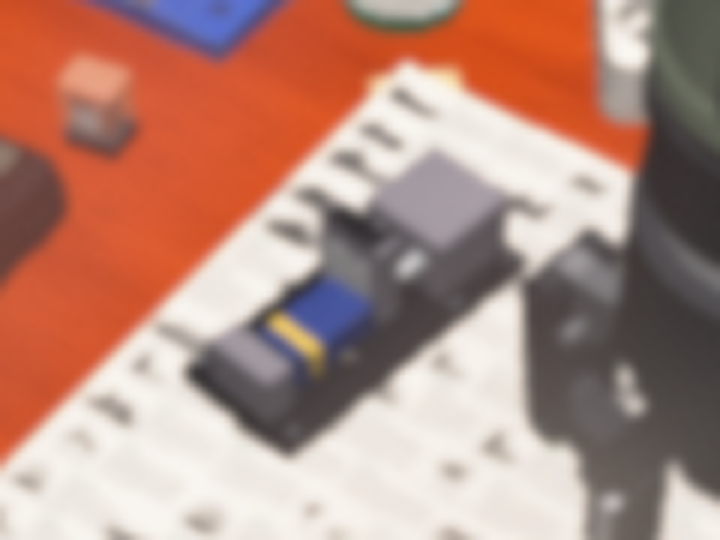

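It's flat and clamped, with the battery at crop (325,320) between head and sled. The slide only went 1.6 mm because the arm gave way under friction. One more pass, stepping until the actual position is reached.

```bash
python3 - <<'E'
from chk import *
d=np.array([np.cos(np.radians(DA)),np.sin(np.radians(DA))]); nn=np.array([-d[1],d[0]])
A=lambda n,z:[*(SEAT+.0025*d+n*nn),z]
N=lambda:(np.array(robot.current_eef_pos()[:2])-SEAT)@nn
g=best(A(0,.13),82)
robot.move_to(A(.0016,.12),ori(g)); robot.move_linear(A(.0016,.0208),max_speed=.12)
robot.command_gripper(.1); print(N())
for c in np.arange(.004,.016,.0015):
    robot.move_linear(A(c,.0208),max_speed=.03); robot.hold(.05); print("%.4f %.4f"%(c,N()),np.round(robot.current_ft_force(),1))
    if N()>.0043: break
robot.command_gripper(.75); robot.hold(.1)
n=N(); print("released",n); robot.move_linear(A(n,.13),max_speed=.12)
robot.move_to([.35,-.25,.25],ori(g)); robot.hold(.2)
f=chk(); st()
E
```

```text
0.001679052500259754
0.0040 0.0018 [-2.  -5.2  6.7]
0.0055 0.0022 [-3.6 -9.7  8.1]
0.0070 0.0033 [-1.8 -9.8  8. ]
0.0085 0.0048 [ -2.8 -10.8   7.2]
released 0.008692047961682001
top bat 90 s [-11.8  22.3] mid 5.2 n [-7.6 13.9] mid 3.1 ang -1.7
top sled 66 s [27.9 41.5] mid 34.7 n [-12.8  20.9] mid 4.0 ang 82.0
top head 69 s [-36.  -21.3] mid -28.6 n [-11.9  20.2] mid 4.2 ang 88.4
top hous 260 s [ 60.5 104. ] mid 82.2 n [-17.5  25.3] mid 3.9 ang -1.7
top base 1150 s [-36.6 101.6] mid 32.5 n [-27.   34.9] mid 4.0 ang -8.1
scene bat 128 s [-15.8  23. ] mid 3.6 n [-12.9  15.2] mid 1.2 ang -6.2
scene sled 81 s [22.5 39.6] mid 31.1 n [-14.6  20.5] mid 2.9 ang 81.6
scene head 96 s [-42.1 -23.5] mid -32.8 n [-15.6  20.1] mid 2.3 ang 83.7
scene hous 261 s [ 55.4 101.1] mid 78.3 n [-20.4  25.3] mid 2.4 ang -8.0
scene base 1356 s [-39.3  99. ] mid 29.9 n [-27.2  29.9] mid 1.3 ang -8.1
 t47.0 [ 0.3503 -0.2495  0.2497] gap0.752 F [-0.6  0.3 -0.3] g0.0
```

The battery is now centred to about 1 mm. The head-to-sled spacing is 63.3 mm against 64 mm expected when clamped. Handing in.

```bash
python3 -c "
from rig import robot
print(robot.sign_off())"
```

```text
the job is handed in; nothing more can be done
None
```

I handed the job in at about 47 s: in the last camera check the battery was clamped in the dock, terminals to the contact head, about 1 mm off the dock's centre line; the rig returned no verdict, and I did not re-measure the tin, screwdriver or relay.

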